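# Wedge a mould plate up to the height finger

### The job

Set the mould plate to its angle for finishing: swing the gauge arm in over the plate until it meets its stop, then slide the steel wedge, thin end first, under the middle of the plate's open front edge, and push it in until the plate has risen just far enough to be lightly nipped against the gauge's finger. Never force the plate hard against the finger, let go of the wedge so that the plate stays up on it, and leave the other things on the bench alone.

Things in the scene. Friction and masses are not known exactly. Their poses are not given: they have to be found in the camera images.
- setting_base: Ground steel base, 350 x 170 x 20 mm, fixed. Origin: centre of its underside; x along its length, the way the wedge goes in; z up. Oiled top (friction about 0.35) at z 20 mm. In its frame: rests 8 mm high at x -7..15 mm with a free gap y -17..37 mm between them; rear dowel 8 mm high at x 115; stop pins behind the plate at x 136. The wedge enters along y = 10 mm over the bare apron, x -175..-10.
- mould_plate: Aluminium plate 140 x 90 x 24 mm with a round cavity, about 0.8 kg (varies), loose and level on the two front rests and the rear dowel, underside 8 mm over the base's top. Origin: centre of its underside; x as the base's x. Centred near x = 60, y = 10 mm of the base. Lifted at its front (its x = -70 mm) it tips up on the dowel; its stop pins keep it from sliding on.
- front_edge (a point): Middle of the plate's lower front edge, under which the wedge goes; 8 mm over the base's top at the start.
- wedge: Loose steel wedge 150 x 30 mm, 0.4 kg. Origin: centre of its underside; x points to the thin end. Ramp: 4 mm thick at x = 75 mm, 19.7 mm at x = -35 mm (1 in 7). Heel behind it: x -35..-75 mm, 30 mm wide, 28 mm high, to grip across its width. It meets the plate's edge some 28 mm in and brings the plate to the finger 60 to 100 mm in; let go, it stays by friction.
- wedge_tip (a point): Middle of the wedge's thin end, on its underside.
- gauge_arm: Steel arm of the gauge on an upright column (base frame x 30, y -60 mm). Origin on the column's axis, 52 mm over the base's top; its -x points along the arm to the knob. Parked along the base's -x (or up to 0.4 rad on); swings in clockwise from above, 90 degrees in all, to a firm stop, over the plate along the base's +y. Stiff: 2 N at the knob moves it; it stays where left.
- gauge_knob (a point): Centre of the top of the round black knob on the arm's end, 83 mm over the base's top, on a circle of 70 mm about the column; swung in it is at x 30, y 10 mm of the base. Knob 15 mm in diameter, 19 mm high; pinch it from above or push it. Under it a rigid steel finger, 8 mm thick, points down.
- finger_root (a point): Where the finger enters the arm's end (12 mm over the plate's top at the start). How far its tip stands down differs each time: 3 to 6.5 mm over the plate's top at the start; not measured, so feel for it. Lifting the plate takes an even push on the wedge (3 to 12 N); when the plate meets the finger the push climbs steeply. 1 to 15 N on the finger is a light nip; over 25 N harms the gauge.
- loupe: Black eye loupe, 34 mm diameter, 30 mm high, standing on the left; leave alone.
- hex_key: Dark hex key, 84 x 30 mm, lying on the right; leave alone.
- bushing: Steel guide bushing, 32 mm diameter, 52 mm high, standing on the right; leave alone.
- v_block: Small steel V block, 45 x 32 x 30 mm, on the left; leave alone.

How it is judged (in metres and radians):
On the way, in this order (a step that is already met when the one before it is completed fails the run):
1. the gauge arm is swung in against its stop while the plate still lies on its rests (angle between the x axis of gauge_arm and the y axis of setting_base, either way round below 0.1 rad and z of front_edge in the frame of setting_base below 0.0295 m), for 0.2 s.
2. the wedge's thin end is under the plate (x of wedge_tip in the frame of front_edge above 0.01 m and y of wedge_tip in the frame of setting_base between -0.004 and 0.024 m and z of wedge_tip in the frame of setting_base below 0.026 m), for 0.1 s.
3. the plate's front edge has been lifted by the wedge (z of front_edge in the frame of setting_base above 0.031 m and contact force between wedge and mould_plate above 1 N), for 0.1 s.
At the end, for the whole second after the job is handed in: Arm swung in (within 0.1 rad of its stop); wedge flat on the base, straight within 0.15 rad, carrying the plate's front edge (lifted over 3 mm, over 1 N on the wedge); plate nipped against the finger with 0.5 to 15 N and within about 7 mm of its place along and across the base; all at rest (all of step 3 and angle between the x axis of gauge_arm and the y axis of setting_base, either way round below 0.1 rad and contact force between gauge_arm and mould_plate between 0.5 and 15 N and angle between the x axis of wedge and the x axis of setting_base, either way round below 0.15 rad and z of wedge_tip in the frame of setting_base below 0.0225 m and x of mould_plate in the frame of setting_base between 0.053 and 0.066 m and y of mould_plate in the frame of setting_base between 0.002 and 0.018 m and linear speed of each of mould_plate, wedge below 0.01 m/s); the robot touches nothing.
It fails at once if the plate is forced against the gauge's finger with more than 25 N (contact force between gauge_arm and mould_plate above 25 N).
It fails at once if a bystander is disturbed (moved more than 20 mm) (distance of any of loupe, hex_key, bushing, v_block from where it was at the start of the episode above 0.02 m).
It also fails if it takes over 72 s, if anything falls off the work surface, if the arm or the gripper's body presses on something with over 40 N, if the wrist force passes 120 N, or if a joint passes its speed limit or range.

### The arm

A 6-joint arm with a two-finger parallel gripper is mounted at the origin on a cart in front of the work surface, level with it; the furniture and walls round the work are solid. World frame = base frame: x ahead of the robot, y to its left, z up, the work surface at z = 0. Lengths are in m, angles in degrees, forces in N, time in s.
With the tool pointing down it reaches from about 0.3 to 0.875 m from the base axis. Payload 6.4 kg.
Tool frame: the origin (TCP) lies at the very end of the fingers, on their centre line; the grasp point (between the pads) lies robot.tcp_to_grasp behind it (robot.tcp_to_grasp is the distance from the TCP to the grasp point, in m); z points along the fingers, y is the line along which they close (so a half turn about z gives the same grasp; the last joint's range is limited). The gripper opens to 88 mm and grips with 3 to 60 N. Pads are 18 mm wide; open, the fingers measure 123 mm over their backs; the gripper's body (75 mm by 187 mm) begins 45 mm behind the grasp point.
Start: joints at [62.894, 10.359, 92.074, -0, 77.567, -11.82], TCP at [0.152, 0.555, 0.239] pointing down, gripper open.
Joint ranges: [-171.53, 171.53], [-51.25, 118.39], [17.06, 147.69], [-65.23, 245.23], [0, 150.52], [-178.68, 178.68]. Speed limits (degrees/s): [147.25, 147.25, 172.46, 180, 180, 180].

### API

Orientations are given as a 3x3 rotation matrix whose columns are the frame's x, y, z axes.
In Python, from workcell import robot gives the robot as it stands. The module is installed in compiled form; this text tells all that it offers.
- The arm moves only by the tool send_rows, never from a script. Its argument "plan" is a list of rows, each a list of 2 entries, a list of its own where there are three numbers: the shift along the tool's x, y, z in cm, then the turn, a rotation vector about the tool's x, y, z in units of 6 degrees (1.0 is 6 degrees). A call has 1 to 8 rows; each row is the pose to reach, as a shift and turn from the pose commanded when the call began, along the tool's axes at that moment; what a row does not reach only later rows make up. A row lasts 1/12 s, in which the tool goes at most 41.7 mm and 7.16 degrees, less where a joint would pass 70% of its speed; a pose out of reach is approached as far as the arm can. A call with a gripper value outside its range is refused whole. "grip" is the opening, from 0 (shut) to 1 (fully open), set as the call begins (left out, the last holds). The fingers move at their own pace and stop on an object; the grip force is fixed at half the most. Time passes only in rows, so rows that repeat a pose let the fingers close. It gives the time, the measured TCP pose, the force, the opening and the grip force at its end, in the units of the state.
- robot.sense(): the state, without advancing time (a new reading comes with each control period).
- robot.capture(name): name is "side" or "top" or "wrist"; returns (picture, depth): 480x640x3 uint8, red, green, blue; 480x640 float32, m along the optical axis (not along the pixel's ray), 0 where there is no reading.
- robot.camera_info(name): a dict with "K" (3x3 intrinsics, pixels), "R" (3x3) and "t" (3): a world point X has camera coordinates R X + t. Camera axes: x right, y down, z forward; pixel columns grow to the right and rows downward; lengths in m; the calibration is good to about 2 mm. A picture is of the moment at which its call begins: read the wrist's pose just before it. camera_info takes no time and is no camera call; for the wrist camera it gives the pose at the moment of the call.
- robot.close_job(): hands the job in; it is judged then, once.
The state is a dict: "time": time; "joint_positions": joint angles; "qvel": joint speeds; "joint_torque": joint torques, N m; "position": TCP position; "tcp_rot": TCP orientation; "ft_force": force on the tool from outside, world axes, zero at the start; "torque": the same for the moment, N m; "opening": finger opening in m; "grasp_force": force on a finger pad.
Only numpy, scipy, OpenCV 4.12 (cv2) and the standard library are available. Lean on these libraries where they do the work, as an engineer would, in place of code of your own. Each camera call takes 0.05 s, during which the arm holds its last target. There are 200 camera calls.

## Working session

There is one attempt and no reset: what is moved stays moved. The work goes in short steps, Python scripts to look and compute and a tool call to move; the robot and the scene stay as the last step left them, time stands still between calls to the robot, and variables do not carry over. Pictures are saved under pics/ and viewed, at most 12 in all, crops included, and the job is handed in when it is done.

Besides the shell and the picture viewer there is one more tool, called after "Call:" by a JSON object that holds its "fn" and its "kwargs". send_rows: Moves the arm, as the interface text tells. Its arguments: {"type":"object","properties":{"plan":{"type":"array","items":{"type":"array"}},"grip":{"type":"number"}},"required":["plan"]}

```bash
mkdir -p pics
cat > h.py <<'E'
import numpy as np, cv2
from workcell import robot
def snap(n,f):
    ci=robot.camera_info(n); im,d=robot.capture(n)
    cv2.imwrite(f'pics/{f}.png',im[:,:,::-1]); np.savez(f'pics/{f}.npz',im=im,d=d,K=ci['K'],R=ci['R'],t=ci['t'])
def px(f,u,v,r=1):
    z=np.load(f'pics/{f}.npz'); d=z['d'][v-r:v+r+1,u-r:u+r+1]; d=np.median(d[d>0])
    c=np.linalg.inv(z['K'])@[u,v,1]*d; return z['R'].T@(c-z['t'])
def pz(f,u,v,h):
    z=np.load(f'pics/{f}.npz'); ray=z['R'].T@(np.linalg.inv(z['K'])@[u,v,1]); o=-z['R'].T@z['t']
    return o+ray*(h-o[2])/ray[2]
E
python3 - <<'E'
from h import *
print(robot.tcp_to_grasp, robot.sense())
snap('top','t1'); snap('side','s1')
E
```

```text
0.0187 {'time': 0.0, 'joint_positions': array([ 6.28935048e+01,  1.03994733e+01,  9.21307059e+01, -7.01181851e-04,
        7.75668834e+01, -1.18174505e+01]), 'qvel': array([-0.00662182,  0.03085529,  0.04649544, -0.03119075, -0.01530024,
        0.02953994]), 'joint_torque': array([ 5.30101679e-04, -4.33855212e+01, -3.41858768e+01,  7.04108016e-02,
        3.83083709e-02, -1.28724423e-04]), 'position': array([0.15133734, 0.55418242, 0.2378419 ]), 'tcp_rot': array([[-9.64608425e-01,  2.63685432e-01, -7.61253235e-04],
       [ 2.63686318e-01,  9.64607296e-01, -1.51343205e-03],
       [ 3.35240440e-04, -1.66060137e-03, -9.99998565e-01]]), 'ft_force': array([-0.21048066,  0.30199738, -0.48043553]), 'torque': array([ 0.00068718, -0.02659548,  0.01110474]), 'grasp_force': 0.0, 'opening': 0.08817887501898351}
```

View pics/t1.png

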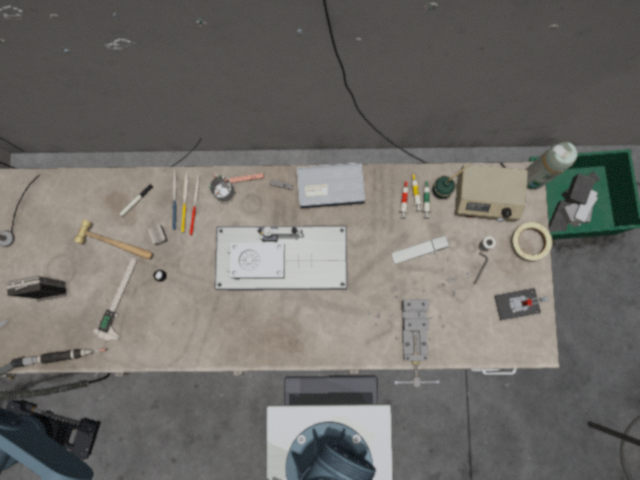

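View pics/s1.png

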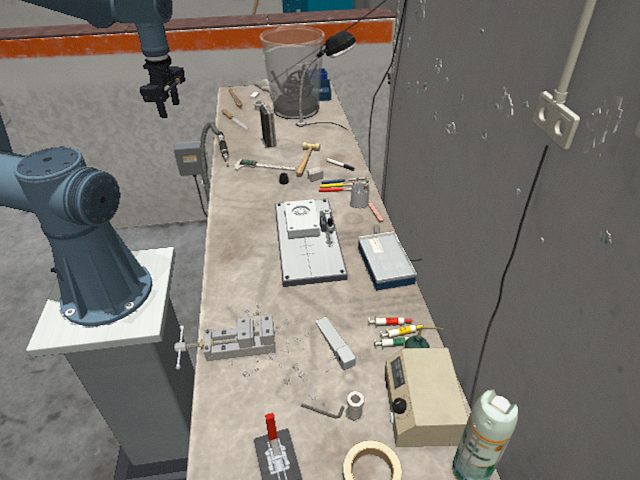

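The top view shows the base at (216–347, 226–290) with the plate on its left, so base x runs towards world +y. The gauge arm is parked from (265,235) to (298,232). The wedge spans (393,257) to (448,242), with its heel on the right. The side view agrees.

Run:
```python
from h import *
np.set_printoptions(precision=4,suppress=True)
for h,l in [(.02,[(217,227),(346,227),(347,289),(217,290)]),(.103,[(298,232),(265,235)]),(.03,[(432,240),(448,242)]),(.0,[(393,257)])]:
    for p in l: print(p,pz('t1',*p,h),px('t1',*p))
ci=robot.camera_info('wrist'); s=robot.sense()
print(ci['K'], -ci['R'].T@ci['t']-s['position'], ci['R'].T, s['tcp_rot'].T@(-ci['R'].T@ci['t']-s['position']))
z=np.load('pics/t1.npz'); im=z['im']
a=cv2.resize(im[215:300,205:355],None,fx=5,fy=5,interpolation=cv2.INTER_CUBIC)
cv2.imwrite('pics/c1.png',a[:,:,::-1])
```

```text
(217, 227) [0.6168 0.2915 0.02  ] [0.6169 0.2916 0.0196]
(346, 227) [ 0.6122 -0.0543  0.02  ] [ 0.6125 -0.0543  0.0185]
(347, 289) [ 0.4464 -0.0541  0.02  ] [ 0.4478 -0.0546  0.0012]
(217, 290) [0.448  0.2881 0.02  ] [ 0.4496  0.2926 -0.0011]
(298, 232) [0.5853 0.069  0.103 ] [0.5901 0.0707 0.0763]
(265, 235) [0.5787 0.1523 0.103 ] [0.5842 0.1562 0.0718]
(432, 240) [ 0.5723 -0.2808  0.03  ] [ 0.573  -0.2816  0.0258]
(448, 242) [ 0.5664 -0.3228  0.03  ] [ 0.5707 -0.3286  0.0027]
(393, 257) [ 0.5323 -0.1797  0.    ] [ 0.5319 -0.1794  0.0029]
[[377.6968   0.     324.8845]
 [  0.     377.6968 243.3092]
 [  0.       0.       1.    ]] [-0.0736  0.0209  0.1454] [[ 0.2639  0.9229  0.2805]
 [ 0.9645 -0.2519 -0.079 ]
 [-0.0023  0.2914 -0.9566]] [ 0.0766  0.0005 -0.1454]
```

View pics/c1.png

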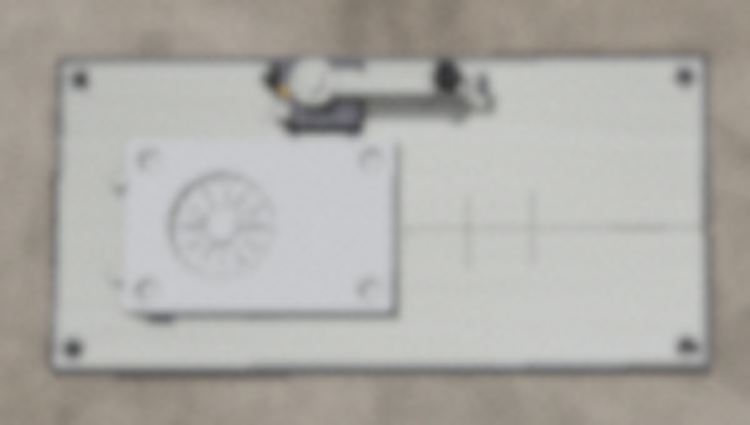

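The enlarged crop puts the column at full-image (267.4, 231), the knob at about (294.4, 230.4) and the plate's front edge at about (284, 229..262). Next I move over the base for a wrist view.

```bash
cat >> h.py <<'E'
from scipy.spatial.transform import Rotation as Ro
np.set_printoptions(precision=4,suppress=True)
def Rz(yaw): # tool down, tool x at yaw deg
    c,s=np.cos(np.radians(yaw)),np.sin(np.radians(yaw)); return np.array([[c,s,0],[s,-c,0],[0,0,-1.]])
def go(p,yaw):
    s=robot.sense(); R=s['tcp_rot']
    print('shift cm',(R.T@(np.array(p)-s['position'])*100).round(2),'turn',(Ro.from_matrix(R.T@Rz(yaw)).as_rotvec(degrees=True)/6).round(2))
E
python3 -c "
from h import *
go([.53,.15,.28],90)"
```

```text
shift cm [-47.18 -29.01  -4.18] turn [-0.01  0.01 12.45]
```

Call:
{"fn": "send_rows", "kwargs": {"plan": [[[-47.2, -29.0, -4.2], [0, 0, 12.4]], [[-47.2, -29.0, -4.2], [0, 0, 12.4]], [[-47.2, -29.0, -4.2], [0, 0, 12.4]], [[-47.2, -29.0, -4.2], [0, 0, 12.4]], [[-47.2, -29.0, -4.2], [0, 0, 12.4]], [[-47.2, -29.0, -4.2], [0, 0, 12.4]], [[-47.2, -29.0, -4.2], [0, 0, 12.4]], [[-47.2, -29.0, -4.2], [0, 0, 12.4]]]}}

```text
time: 0.77
position: [0.3796, 0.3104, 0.2639]
tcp_rot: [[-0.294, 0.956, -0.0], [0.956, 0.294, -0.0], [0.0, -0.0, -1.0]]
ft_force: [1.3, 1.0, -0.0]
opening: 0.0883
grasp_force: 0.0
```

```bash
python3 -c "
from h import *
go([.53,.15,.28],90)"
```

```text
shift cm [-19.75   9.66  -1.61] turn [-0.    0.    2.85]
```

Call:
{"fn": "send_rows", "kwargs": {"plan": [[[-19.7, 9.7, -1.6], [0, 0, 2.85]], [[-19.7, 9.7, -1.6], [0, 0, 2.85]], [[-19.7, 9.7, -1.6], [0, 0, 2.85]], [[-19.7, 9.7, -1.6], [0, 0, 2.85]], [[-19.7, 9.7, -1.6], [0, 0, 2.85]], [[-19.7, 9.7, -1.6], [0, 0, 2.85]], [[-19.7, 9.7, -1.6], [0, 0, 2.85]], [[-19.7, 9.7, -1.6], [0, 0, 2.85]]]}}

```text
time: 1.43
position: [0.53, 0.1531, 0.2792]
tcp_rot: [[-0.004, 1.0, -0.002], [1.0, 0.004, 0.0], [0.0, -0.002, -1.0]]
ft_force: [0.2, 0.4, 0.4]
opening: 0.0881
grasp_force: 0.0
```

```bash
python3 -c "
from h import *
s=robot.sense();print(s['position'],s['qvel'],s['ft_force'])
snap('wrist','w1');"
```

```text
[0.53   0.1531 0.2792] [ 2.1559 -1.0297  1.146   0.2035  0.0926  0.1624] [0.1626 0.3516 0.3713]
```

View pics/w1.png

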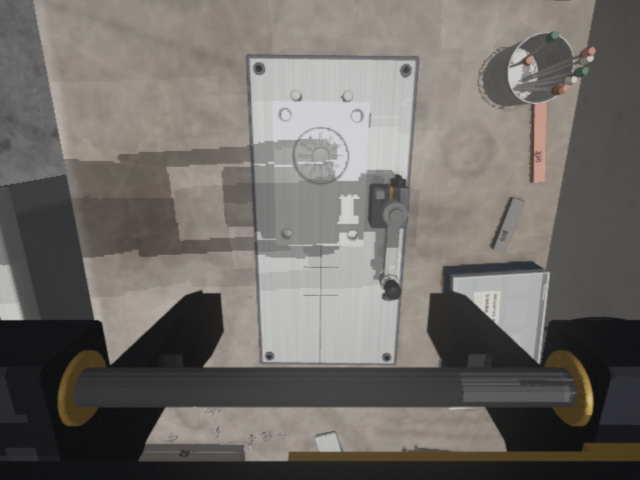

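The wrist view shows the base corners at (248,56), (418,56), (398,363) and (261,363), the column top at (396,213), the knob at about (392,288), and the scribed line running from (320,250) to (320,360).

Run:
```python
from h import *
for h,l in [(.02,[(248,56),(418,56),(398,363),(261,363),(320,358),(320,260)]),(.028+.024,[(272,101),(369,101),(365,246),(274,246)]),(.1,[(392,283),(392,288),(396,213)])]:
    for p in l: print(p,pz('w1',*p,h),px('w1',*p))
z=np.load('pics/w1.npz'); im=z['im']
a=cv2.resize(im[170:310,340:440],None,fx=4,fy=4,interpolation=cv2.INTER_CUBIC)
b=cv2.resize(im[230:370,250:350],None,fx=4,fy=4,interpolation=cv2.INTER_CUBIC)
cv2.imwrite('pics/c2.png',np.hstack([a,b])[:,:,::-1])
```

```text
(248, 56) [0.4532 0.296  0.02  ] [0.453  0.2962 0.0193]
(418, 56) [0.6185 0.2966 0.02  ] [ 0.6231  0.3    -0.0007]
(398, 363) [ 0.6199 -0.0489  0.02  ] [ 0.6246 -0.0635 -0.0013]
(261, 363) [ 0.45   -0.0497  0.02  ] [ 0.4498 -0.0504  0.019 ]
(320, 358) [ 0.5232 -0.0422  0.02  ] [ 0.5232 -0.0421  0.0202]
(320, 260) [0.5232 0.086  0.02  ] [0.5232 0.086  0.0201]
(272, 101) [0.4793 0.253  0.052 ] [0.4752 0.255  0.0214]
(369, 101) [0.569  0.2533 0.052 ] [0.5724 0.2554 0.0201]
(365, 246) [0.5702 0.1128 0.052 ] [0.5737 0.103  0.0204]
(274, 246) [0.4761 0.1124 0.052 ] [0.4715 0.1023 0.0197]
(392, 283) [0.5911 0.0919 0.1   ] [0.5922 0.0897 0.0947]
(392, 288) [0.5914 0.0869 0.1   ] [0.591  0.0878 0.102 ]
(396, 213) [0.591  0.1582 0.1   ] [0.5938 0.155  0.0852]
```

View pics/c2.png

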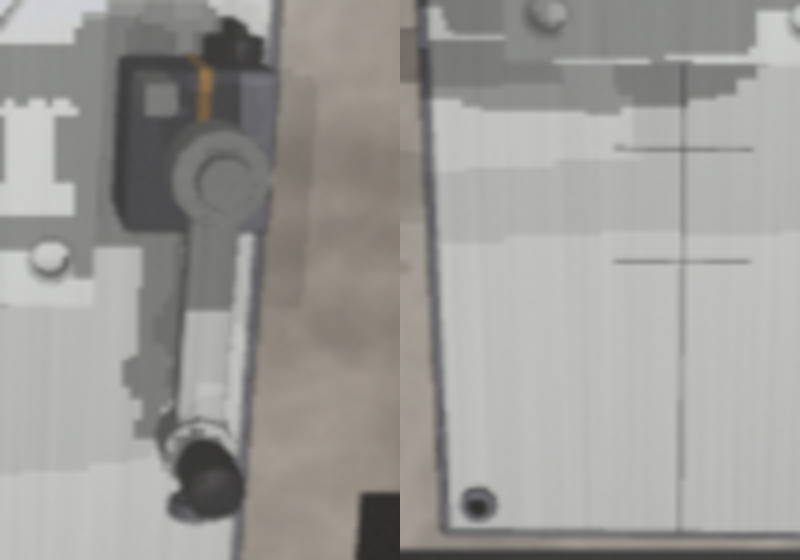

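The base is aligned with the world: its centre is near (0.5332, 0.1235), with base x along +Y and the scribed line at x≈0.5232. The column is near (0.593, 0.1535) and the knob near (0.593, 0.084). I'll move above the knob.

```bash
python3 -c "
from h import *
go([.593,.0838,.088],90)"
```

```text
shift cm [-7.06  6.35 19.11] turn [-0.02 -0.    0.05]
```

Call:
{"fn": "send_rows", "kwargs": {"plan": [[[-3.5, 3.0, 3.0], [0, 0, 0]], [[-7.0, 6.3, 6.0], [0, 0, -0.04]], [[-7.0, 6.3, 9.0], [0, 0, -0.04]], [[-7.0, 6.3, 13.0], [0, 0, -0.04]], [[-7.0, 6.3, 15.5], [0, 0, -0.04]], [[-7.0, 6.3, 15.5], [0, 0, -0.04]], [[-7.0, 6.3, 15.5], [0, 0, -0.04]]], "grip": 0.45}}

```text
time: 2.07
position: [0.5915, 0.0853, 0.1235]
tcp_rot: [[-0.012, 1.0, -0.005], [1.0, 0.012, 0.001], [0.001, -0.005, -1.0]]
ft_force: [0.4, 0.5, 0.9]
opening: 0.0434
grasp_force: 0.0
```

```bash
python3 -c "
from h import *
go([.593,.0838,.088],90)
s=robot.sense();print(s['position'],s['ft_force'],s['opening'])
snap('wrist','w2')"
```

```text
shift cm [-0.16  0.16  3.55] turn [-0.05 -0.01  0.11]
[0.5915 0.0853 0.1235] [0.3741 0.5295 0.9445] 0.043413828510479084
```

View pics/w2.png

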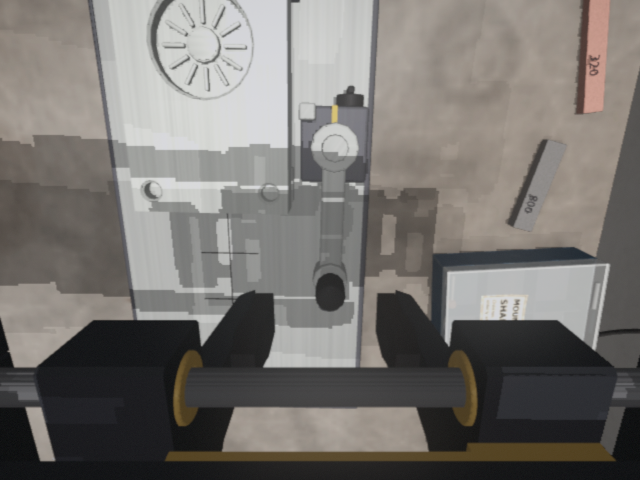

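The wrist view now shows the knob top at about (329,292), centred between the fingers, and the column at (335,146).

```bash
python3 -c "
from h import *
for p in [(329,292),(329,285),(329,300)]: print(pz('w2',*p,.103),px('w2',*p))
print(pz('w2',335,147,.095),px('w2',335,147))
s=robot.sense();print(s['position']);go([.592,.084,.088],90)"
```

```text
[0.5923 0.0865 0.103 ] [0.5923 0.0864 0.1027]
[0.5922 0.0902 0.103 ] [0.5923 0.0892 0.1007]
[0.5924 0.0824 0.103 ] [0.5924 0.082  0.1023]
[0.594  0.1534 0.095 ] [0.5942 0.153  0.0857]
[0.5936 0.0851 0.126 ]
shift cm [-0.11 -0.16  3.8 ] turn [ 0.   -0.    0.11]
```

Call:
{"fn": "send_rows", "kwargs": {"plan": [[[0, -0.1, 2.0], [0, 0, 0.1]], [[0, -0.1, 3.8], [0, 0, 0.1]], [[0, -0.1, 3.8], [0, 0, 0.1]], [[0, -0.1, 3.8], [0, 0, 0.1]]]}}

```text
time: 2.45
position: [0.5936, 0.0844, 0.0892]
tcp_rot: [[-0.001, 1.0, 0.002], [1.0, 0.001, -0.0], [-0.0, 0.002, -1.0]]
ft_force: [0.5, 0.7, 0.3]
opening: 0.0397
grasp_force: 0.0
```

Call:
{"fn": "send_rows", "kwargs": {"plan": [[[0, 0, 0], [0, 0, 0]], [[0, 0, 0], [0, 0, 0]], [[0, 0, 0], [0, 0, 0]], [[0, 0, 0], [0, 0, 0]], [[0, 0, 0], [0, 0, 0]]], "grip": 0.1}}

```text
time: 2.87
position: [0.5936, 0.0836, 0.0881]
tcp_rot: [[0.001, 1.0, 0.002], [1.0, -0.001, 0.0], [0.0, 0.002, -1.0]]
ft_force: [-0.4, 1.0, 4.6]
opening: 0.0138
grasp_force: 30.0
```

Call:
{"fn": "send_rows", "kwargs": {"plan": [[[0.1, -1.2, 0], [0, 0, 0]], [[0.4, -2.4, 0], [0, 0, 0]], [[0.95, -3.5, 0], [0, 0, 0]], [[1.65, -4.5, 0], [0, 0, 0]], [[2.5, -5.35, 0], [0, 0, 0]], [[3.5, -6.05, 0], [0, 0, 0]], [[4.6, -6.6, 0], [0, 0, 0]], [[5.5, -6.85, 0], [0, 0, 0]]]}}

```text
time: 3.53
position: [0.5263, 0.1379, 0.0879]
tcp_rot: [[0.002, 1.0, 0.005], [1.0, -0.002, -0.001], [-0.001, 0.005, -1.0]]
ft_force: [7.6, -5.5, -4.1]
opening: 0.0136
grasp_force: 30.0
```

Call:
{"fn": "send_rows", "kwargs": {"plan": [[[0.5, -0.1, 0], [0, 0, 0]], [[1.0, -0.15, 0], [0, 0, 0]], [[1.5, -0.2, 0], [0, 0, 0]], [[1.5, -0.2, 0], [0, 0, 0]], [[1.5, -0.2, 0], [0, 0, 0]]]}}

```text
time: 3.95
position: [0.5252, 0.1509, 0.0878]
tcp_rot: [[0.001, 1.0, 0.006], [1.0, -0.001, -0.004], [-0.004, 0.006, -1.0]]
ft_force: [7.0, -11.2, -3.0]
opening: 0.0138
grasp_force: 30.0
```

Call:
{"fn": "send_rows", "kwargs": {"plan": [[[0.2, 0.1, 0], [0, 0, 0]], [[0.4, 0.1, 0], [0, 0, 0]], [[0.4, 0.1, 0], [0, 0, 0]], [[0.4, 0.1, 0], [0, 0, 0]]]}}

```text
time: 4.28
position: [0.5252, 0.1513, 0.0877]
tcp_rot: [[0.001, 1.0, 0.002], [1.0, -0.001, -0.01], [-0.01, 0.002, -1.0]]
ft_force: [1.6, -27.2, 3.7]
opening: 0.0138
grasp_force: 30.0
```

Call:
{"fn": "send_rows", "kwargs": {"plan": [[[-0.4, 0, 0], [0, 0, 0]], [[-0.4, 0, 0], [0, 0, 0]]]}}

```text
time: 4.45
position: [0.5252, 0.1511, 0.0877]
tcp_rot: [[0.002, 1.0, 0.003], [1.0, -0.002, -0.003], [-0.003, 0.003, -1.0]]
ft_force: [4.2, -10.3, 2.2]
opening: 0.0136
grasp_force: 30.0
```

Call:
{"fn": "send_rows", "kwargs": {"plan": [[[0, 0, 0], [0, 0, 0]], [[0, 0, 0], [0, 0, 0]], [[0, 0, 0], [0, 0, 0]], [[0, 0, -2.0], [0, 0, 0]], [[0, 0, -5.0], [0, 0, 0]], [[-4.0, 1, -9.0], [0, 0, 0]], [[-8.0, 2, -13.0], [0, 0, 0]], [[-12.0, 2, -16.0], [0, 0, 0]]], "grip": 0.45}}

```text
time: 5.12
position: [0.5409, 0.064, 0.2233]
tcp_rot: [[-0.002, 1.0, 0.001], [1.0, 0.002, 0.0], [0.0, 0.001, -1.0]]
ft_force: [1.3, -0.9, 0.5]
opening: 0.0393
grasp_force: 0.0
```

```bash
python3 -c "
from h import *
go([.55,-.2,.25],90)"
```

```text
shift cm [-26.4    0.87  -2.68] turn [ 0.01 -0.    0.02]
```

```bash
python3 -c "
from h import *
snap('wrist','w3')"
```

Call:
{"fn": "send_rows", "kwargs": {"plan": [[[-4, 0.5, -1], [0, 0, 0]], [[-8, 0.8, -2], [0, 0, 0]], [[-12, 0.8, -2.7], [0, 0, 0]], [[-16, 0.8, -2.7], [0, 0, 0]], [[-20, 0.8, -2.7], [0, 0, 0]], [[-20, 0.8, -2.7], [0, 0, 0]], [[-20, 0.8, -2.7], [0, 0, 0]]]}}

```text
time: 5.75
position: [0.5481, -0.1376, 0.2481]
tcp_rot: [[0.004, 1.0, -0.001], [1.0, -0.004, 0.001], [0.001, -0.001, -1.0]]
ft_force: [-0.9, 1.0, 0.4]
opening: 0.0396
grasp_force: 0.0
```

```bash
python3 -c "
from h import *
snap('wrist','w4')
a=[cv2.imread(f'pics/{f}.png') for f in ('w3','w4')]
b=np.hstack([a[0][:330,80:480],a[1][:400,200:600][:330]]); cv2.imwrite('pics/c3.png',b)
s=robot.sense();print(s['position'],s['qvel'])
"
```

```text
[ 0.5481 -0.1361  0.248 ] [ 2.2609 -0.4659  0.5916  0.1257  0.0146  0.0268]
```

View pics/c3.png

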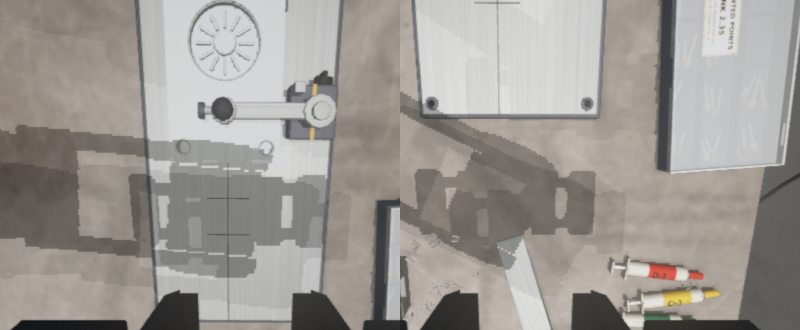

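The gauge arm is swung in along world X, with the knob at (222,108) and the column at (319,110) in the left half. The wedge's thin end is at (298..323, 240) in w4. I'll move over the heel.

Call:
{"fn": "send_rows", "kwargs": {"plan": [[[-4, 0, 1], [0, 0, 0]], [[-8, 0, 2], [0, 0, 0]], [[-12, 0.7, 3], [0, 0, 0]], [[-15, 0.7, 4], [0, 0, 0]], [[-15, 0.7, 4], [0, 0, 0]], [[-15, 0.7, 4], [0, 0, 0]]], "grip": 0.8}}

```text
time: 6.3
position: [0.5552, -0.2852, 0.2072]
tcp_rot: [[0.001, 1.0, -0.002], [1.0, -0.001, 0.002], [0.002, -0.002, -1.0]]
ft_force: [-0.0, 1.3, -0.4]
opening: 0.0703
grasp_force: 0.0
```

```bash
python3 -c "
from h import *
snap('wrist','w5')
s=robot.sense();print(s['position'],s['qvel'])
"
```

```text
[ 0.5555 -0.2843  0.208 ] [ 1.1793 -1.4087  0.1603  0.0932  0.064  -0.1927]
```

View pics/w5.png

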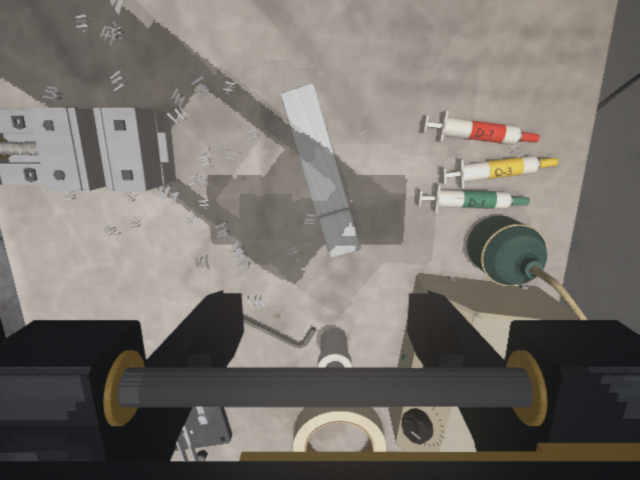

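The wedge's thin end has corners (282,92) and (313,86). The top edge of the heel's front runs (318,216)–(350,209), and its rear runs (331,255)–(357,249). The bushing is at (335,335) and the hex key at (290,335).

Run:
```python
from h import *
P=lambda u,v,h: pz('w5',u,v,h)
tl,tr=P(282,92,.004),P(313,86,.004); fl,fr=P(318,216,.02),P(350,209,.02); bl,br=P(331,255,.028),P(357,249,.028)
tip=(tl+tr)/2; f=(fl+fr)/2; b=(bl+br)/2
for n,v in dict(tl=tl,tr=tr,fl=fl,fr=fr,bl=bl,br=br,tip=tip,front=f,back=b).items(): print(n,v)
d=(tip-b)[:2]; print('len',np.linalg.norm(d),'yaw',np.degrees(np.arctan2(d[1],d[0])), 'tip-front',np.linalg.norm((tip-f)[:2]))
print('bush',px('w5',335,335),px('w5',340,362),'hex',px('w5',305,342))
print([px('w5',335,230), px('w5',305,130)])
s=robot.sense(); print(s['position'])
```

```text
tl [ 0.517  -0.1789  0.004 ]
tr [ 0.5437 -0.1742  0.004 ]
fl [ 0.5476 -0.2845  0.02  ]
fr [ 0.5763 -0.2781  0.02  ]
bl [ 0.5593 -0.3188  0.028 ]
br [ 0.5827 -0.3132  0.028 ]
tip [ 0.5303 -0.1766  0.004 ]
front [ 0.5619 -0.2813  0.02  ]
back [ 0.571 -0.316  0.028]
len 0.14523525547240596 yaw 106.25663979218437 tip-front 0.1093694069846201
bush [ 0.5638 -0.4088  0.0142] [ 0.5676 -0.4154  0.0507] hex [ 0.5328 -0.422   0.0058]
[array([ 0.5628, -0.2955,  0.0277]), array([ 0.5365, -0.2103,  0.0091])]
[ 0.5555 -0.2843  0.208 ]
```

```bash
python3 -c "
from h import *
go([.5675,-.3045,.006],106.3)"
```

```text
shift cm [-2.05  1.22 20.19] turn [-0.01 -0.02 -2.71]
```

Call:
{"fn": "send_rows", "kwargs": {"plan": [[[-1, 0.6, 3], [0, 0, -1]], [[-2.05, 1.2, 6], [0, 0, -2]], [[-2.05, 1.2, 9.5], [0, 0, -2.7]], [[-2.05, 1.2, 13], [0, 0, -2.7]], [[-2.05, 1.2, 15], [0, 0, -2.7]], [[-2.05, 1.2, 15], [0, 0, -2.7]], [[-2.05, 1.2, 15], [0, 0, -2.7]], [[-2.05, 1.2, 15], [0, 0, -2.7]]]}}

```text
time: 7.02
position: [0.5691, -0.3062, 0.0611]
tcp_rot: [[-0.28, 0.96, 0.003], [0.96, 0.28, -0.002], [-0.002, 0.002, -1.0]]
ft_force: [0.6, -1.5, -0.1]
opening: 0.0705
grasp_force: 0.0
```

```bash
python3 -c "
from h import *
go([.5675,-.3045,.006],106.3)
snap('wrist','w6')"
```

```text
shift cm [ 0.22 -0.11  5.51] turn [ 0.02  0.02 -0.01]
```

View pics/w6.png

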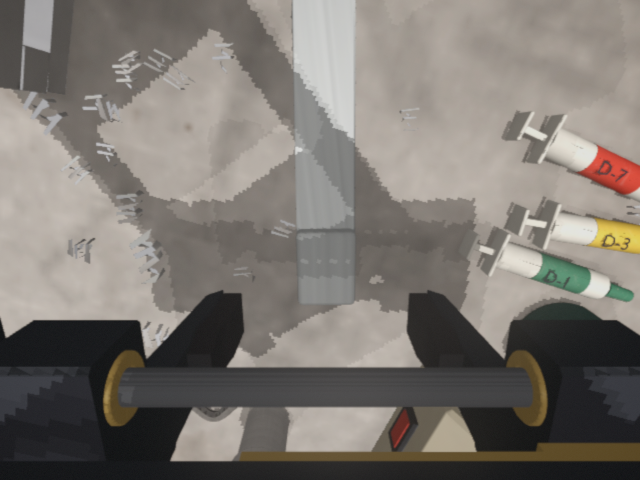

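The wedge is straight in the image at columns 297–354, with the heel at rows 230–303, centred between the fingers. I'll check the heights of the neighbouring bulb and box against the gripper body.

Run:
```python
from h import *
print(px('w6',326,234),px('w6',326,298))
for p in [(508,245),(490,230),(440,285),(425,290),(500,290),(560,300)]: print('w5',p,px('w5',*p))
# everything high near gripper body
z=np.load('pics/w5.npz'); v,u=np.mgrid[0:290:3,380:640:3]; d=z['d'][v,u]
c=np.linalg.inv(z['K'])@np.stack([u.ravel(),v.ravel(),np.ones(u.size)])*d.ravel(); X=(z['R'].T@(c-z['t'][:,None])).T
s=robot.sense(); T=(X-s['position'])@s['tcp_rot']
m=(d.ravel()>0)&(abs(T[:,0])<.06)&(abs(T[:,1])<.115); print(m.sum(), X[m][:,2].max() if m.any() else 0)
go([.567,-.304,.006],106.3)
```

```text
[ 0.5614 -0.2809  0.027 ] [ 0.571  -0.3136  0.028 ]
w5 (508, 245) [ 0.7052 -0.3015  0.054 ]
w5 (490, 230) [ 0.6992 -0.2948  0.0307]
w5 (440, 285) [ 0.6582 -0.3451  0.0355]
w5 (425, 290) [ 0.6417 -0.3451  0.0467]
w5 (500, 290) [ 0.7155 -0.3521  0.031 ]
w5 (560, 300) [ 1.1073 -0.5966 -0.4625]
1180 0.04644395836058235
shift cm [ 0.35 -0.15  5.56] turn [ 0.02  0.03 -0.01]
```

Call:
{"fn": "send_rows", "kwargs": {"plan": [[[0.2, -0.1, 3], [0, 0, 0]], [[0.2, -0.1, 5.4], [0, 0, 0]], [[0.2, -0.1, 5.4], [0, 0, 0]], [[0.2, -0.1, 5.4], [0, 0, 0]]]}}

```text
time: 7.4
position: [0.566, -0.3049, 0.0055]
tcp_rot: [[-0.278, 0.96, -0.0], [0.96, 0.278, 0.0], [0.0, -0.0, -1.0]]
ft_force: [0.4, -0.5, -0.5]
opening: 0.0707
grasp_force: 0.0
```

Call:
{"fn": "send_rows", "kwargs": {"plan": [[[0, 0, 0], [0, 0, 0]], [[0, 0, 0], [0, 0, 0]], [[0, 0, 0], [0, 0, 0]], [[0, 0, 0], [0, 0, 0]], [[0, 0, 0], [0, 0, 0]], [[0, 0, 0], [0, 0, 0]]], "grip": 0.2}}

```text
time: 7.9
position: [0.5663, -0.3054, 0.0053]
tcp_rot: [[-0.278, 0.961, 0.001], [0.961, 0.278, -0.001], [-0.001, 0.001, -1.0]]
ft_force: [2.3, 0.0, 0.3]
opening: 0.0328
grasp_force: 0.8
```

Call:
{"fn": "send_rows", "kwargs": {"plan": [[[0, 0, 0], [0, 0, 0]], [[0, 0, 0], [0, 0, 0]], [[0, 0, 0], [0, 0, 0]]]}}

```text
time: 8.15
position: [0.5664, -0.3054, 0.0052]
tcp_rot: [[-0.278, 0.96, 0.001], [0.96, 0.278, -0.001], [-0.001, 0.001, -1.0]]
ft_force: [0.9, 0.1, 3.9]
opening: 0.0301
grasp_force: 29.9
```

```bash
python3 -c "
from h import *
s=robot.sense();print(s['position'],s['opening'],s['grasp_force'])
go([.5235,-.235,.05],90)"
```

```text
[ 0.5664 -0.3054  0.0052] 0.030053390417928115 29.8823974840343
shift cm [ 7.96 -2.16 -4.49] turn [0.01 0.01 2.69]
```

Call:
{"fn": "send_rows", "kwargs": {"plan": [[[0, 0, -2.5], [0, 0, 0]], [[2.0, -0.5, -5.5], [0, 0, 0.6]], [[4.0, -1.1, -5.5], [0, 0, 1.4]], [[6.0, -1.6, -5.5], [0, 0, 2.1]], [[8.0, -2.2, -5.5], [0, 0, 2.7]], [[8.0, -2.2, -5.5], [0, 0, 2.7]]]}}

```text
time: 8.65
position: [0.5187, -0.23, 0.0576]
tcp_rot: [[0.002, 1.0, -0.006], [1.0, -0.002, 0.005], [0.005, -0.006, -1.0]]
ft_force: [0.6, 0.4, -3.8]
opening: 0.03
grasp_force: 30.0
```

```bash
python3 -c "
from h import *
s=robot.sense();print(s['position'],s['ft_force'],s['torque'],s['opening'])
go([.524,-.035,.06],90)"
```

```text
[ 0.5187 -0.23    0.0576] [ 0.5633  0.4211 -3.8456] [-0.2596  0.0301  0.0332] 0.02998108521308722
shift cm [19.5   0.49 -0.16] turn [-0.06 -0.04 -0.02]
```

Call:
{"fn": "send_rows", "kwargs": {"plan": [[[4, 0.2, 0], [0, 0, 0]], [[8, 0.3, 0], [0, 0, 0]], [[12, 0.3, 0], [0, 0, 0]], [[15.5, 0.3, 0], [0, 0, 0]], [[18, 0.3, 0], [0, 0, 0]], [[19.4, 0.3, 0], [0, 0, 0]], [[19.4, 0.3, 0], [0, 0, 0]], [[19.4, 0.3, 0], [0, 0, 0]]]}}

```text
time: 9.32
position: [0.525, -0.0399, 0.0589]
tcp_rot: [[-0.002, 1.0, -0.002], [1.0, 0.002, -0.0], [-0.0, -0.002, -1.0]]
ft_force: [0.4, -0.3, -3.1]
opening: 0.0298
grasp_force: 30.0
```

```bash
python3 -c "
from h import *
s=robot.sense();print(s['position'],s['ft_force'],s['torque'],s['opening'])
snap('wrist','w7'); s=robot.sense();print(s['position']);go([.524,-.033,.027],90)"
```

```text
[ 0.525  -0.0399  0.0589] [ 0.4408 -0.304  -3.0603] [-0.2729  0.0642  0.0222] 0.029795942402595015
[ 0.5253 -0.0408  0.0591]
shift cm [ 0.78 -0.13  3.21] turn [-0.01  0.    0.  ]
```

View pics/w7.png

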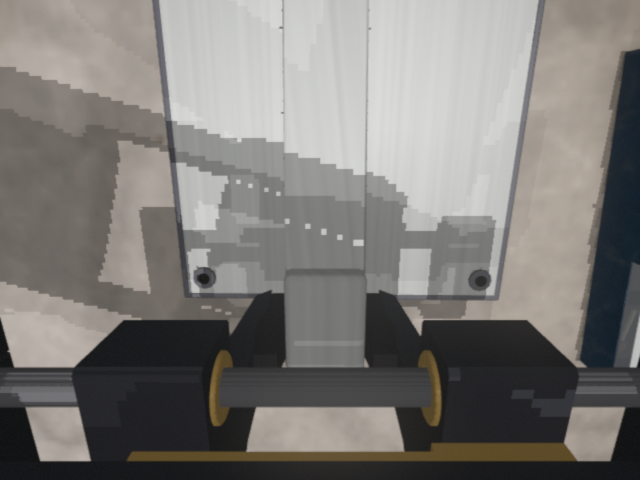

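The wedge is straight (columns 283–368) and centred over the apron. I lower it until it touches.

Call:
{"fn": "send_rows", "kwargs": {"plan": [[[0.4, -0.1, 1.5], [0, 0, 0]], [[0.8, -0.1, 3.0], [0, 0, 0]], [[0.8, -0.1, 3.2], [0, 0, 0]], [[0.8, -0.1, 3.3], [0, 0, 0]], [[0.8, -0.1, 3.4], [0, 0, 0]], [[0.8, -0.1, 3.4], [0, 0, 0]]]}}

```text
time: 9.87
position: [0.5249, -0.0333, 0.0262]
tcp_rot: [[0.001, 1.0, 0.0], [1.0, -0.001, -0.001], [-0.001, 0.0, -1.0]]
ft_force: [-0.8, -0.9, -1.1]
opening: 0.0301
grasp_force: 30.0
```

Call:
{"fn": "send_rows", "kwargs": {"plan": [[[0, 0, 0.1], [0, 0, 0]], [[0, 0, 0.1], [0, 0, 0]], [[0, 0, 0.1], [0, 0, 0]]]}}

```text
time: 10.12
position: [0.5253, -0.0329, 0.0254]
tcp_rot: [[0.001, 1.0, 0.002], [1.0, -0.001, -0.001], [-0.001, 0.002, -1.0]]
ft_force: [-0.1, -1.2, 0.7]
opening: 0.0296
grasp_force: 30.0
```

Call:
{"fn": "send_rows", "kwargs": {"plan": [[[0.6, -0.1, 0], [0, 0, 0]], [[1.2, -0.1, 0], [0, 0, 0]], [[1.8, -0.1, 0], [0, 0, 0]], [[2.4, -0.1, 0], [0, 0, 0]], [[2.8, -0.1, 0], [0, 0, 0]], [[3.2, -0.1, 0], [0, 0, 0]], [[3.5, -0.1, 0], [0, 0, 0]], [[3.5, -0.1, 0], [0, 0, 0]]]}}

```text
time: 10.78
position: [0.5243, 0.0036, 0.0253]
tcp_rot: [[-0.0, 1.0, 0.001], [1.0, 0.0, -0.0], [-0.0, 0.001, -1.0]]
ft_force: [0.2, -0.2, 5.6]
opening: 0.0301
grasp_force: 30.0
```

Call:
{"fn": "send_rows", "kwargs": {"plan": [[[0.2, 0, -0.03], [0, 0, 0]], [[0.4, 0, -0.03], [0, 0, 0]], [[0.6, 0, -0.03], [0, 0, 0]], [[0.8, 0, -0.03], [0, 0, 0]], [[1.0, 0, -0.03], [0, 0, 0]], [[1.2, 0, -0.03], [0, 0, 0]], [[1.4, 0, -0.03], [0, 0, 0]], [[1.4, 0, -0.03], [0, 0, 0]]]}}

```text
time: 11.45
position: [0.5241, 0.0164, 0.0253]
tcp_rot: [[0.0, 1.0, 0.001], [1.0, -0.0, -0.001], [-0.001, 0.001, -1.0]]
ft_force: [-0.2, -4.9, 4.5]
opening: 0.0299
grasp_force: 30.0
```

Call:
{"fn": "send_rows", "kwargs": {"plan": [[[0.1, 0, 0], [0, 0, 0]], [[0.2, 0, 0], [0, 0, 0]], [[0.3, 0, 0], [0, 0, 0]], [[0.4, 0, 0], [0, 0, 0]], [[0.5, 0, 0], [0, 0, 0]], [[0.6, 0, 0], [0, 0, 0]], [[0.7, 0, 0], [0, 0, 0]], [[0.8, 0, 0], [0, 0, 0]]]}}

```text
time: 12.12
position: [0.5241, 0.024, 0.0253]
tcp_rot: [[0.0, 1.0, 0.001], [1.0, -0.0, -0.002], [-0.002, 0.001, -1.0]]
ft_force: [-0.0, -7.5, 5.5]
opening: 0.0296
grasp_force: 30.0
```

Call:
{"fn": "send_rows", "kwargs": {"plan": [[[0.1, 0, -0.03], [0, 0, 0]], [[0.2, 0, -0.03], [0, 0, 0]], [[0.3, 0, -0.03], [0, 0, 0]], [[0.4, 0, -0.03], [0, 0, 0]], [[0.5, 0, -0.03], [0, 0, 0]], [[0.6, 0, -0.03], [0, 0, 0]], [[0.7, 0, -0.03], [0, 0, 0]], [[0.75, 0, -0.03], [0, 0, 0]]]}}

```text
time: 12.78
position: [0.5238, 0.0317, 0.0253]
tcp_rot: [[0.0, 1.0, 0.0], [1.0, -0.0, -0.001], [-0.001, 0.0, -1.0]]
ft_force: [-0.3, -6.3, 3.3]
opening: 0.0299
grasp_force: 30.0
```

Call:
{"fn": "send_rows", "kwargs": {"plan": [[[0.05, 0, 0], [0, 0, 0]], [[0.1, 0, 0], [0, 0, 0]], [[0.15, 0, 0], [0, 0, 0]], [[0.2, 0, 0], [0, 0, 0]], [[0.25, 0, 0], [0, 0, 0]], [[0.3, 0, 0], [0, 0, 0]]]}}

```text
time: 13.28
position: [0.5238, 0.0347, 0.0253]
tcp_rot: [[0.0, 1.0, 0.0], [1.0, -0.0, -0.001], [-0.001, 0.0, -1.0]]
ft_force: [0.2, -6.4, 3.8]
opening: 0.0298
grasp_force: 30.0
```

Call:
{"fn": "send_rows", "kwargs": {"plan": [[[0.05, 0, 0], [0, 0, 0]], [[0.1, 0, 0], [0, 0, 0]], [[0.15, 0, 0], [0, 0, 0]], [[0.2, 0, 0], [0, 0, 0]], [[0.25, 0, 0], [0, 0, 0]], [[0.25, 0, 0], [0, 0, 0]]]}}

```text
time: 13.78
position: [0.5238, 0.0373, 0.0253]
tcp_rot: [[0.0, 1.0, 0.0], [1.0, -0.0, -0.001], [-0.001, 0.0, -1.0]]
ft_force: [0.2, -6.3, 2.3]
opening: 0.03
grasp_force: 30.0
```

Call:
{"fn": "send_rows", "kwargs": {"plan": [[[0.05, 0, 0], [0, 0, 0]], [[0.1, 0, 0], [0, 0, 0]], [[0.15, 0, 0], [0, 0, 0]], [[0.2, 0, 0], [0, 0, 0]], [[0.25, 0, 0], [0, 0, 0]], [[0.25, 0, 0], [0, 0, 0]]]}}

```text
time: 14.28
position: [0.5238, 0.0397, 0.0253]
tcp_rot: [[0.0, 1.0, 0.0], [1.0, -0.0, -0.001], [-0.001, 0.0, -1.0]]
ft_force: [-0.3, -6.1, 3.9]
opening: 0.0297
grasp_force: 30.0
```

Call:
{"fn": "send_rows", "kwargs": {"plan": [[[0.05, 0, 0], [0, 0, 0]], [[0.1, 0, 0], [0, 0, 0]], [[0.15, 0, 0], [0, 0, 0]], [[0.2, 0, 0], [0, 0, 0]], [[0.25, 0, 0], [0, 0, 0]], [[0.25, 0, 0], [0, 0, 0]]]}}

```text
time: 14.78
position: [0.5238, 0.0422, 0.0253]
tcp_rot: [[0.0, 1.0, 0.0], [1.0, -0.0, -0.001], [-0.001, 0.0, -1.0]]
ft_force: [0.2, -5.9, 4.4]
opening: 0.0302
grasp_force: 30.0
```

Call:
{"fn": "send_rows", "kwargs": {"plan": [[[0.05, 0, 0], [0, 0, 0]], [[0.1, 0, 0], [0, 0, 0]], [[0.15, 0, 0], [0, 0, 0]], [[0.2, 0, 0], [0, 0, 0]], [[0.25, 0, 0], [0, 0, 0]], [[0.25, 0, 0], [0, 0, 0]]]}}

```text
time: 15.28
position: [0.5238, 0.0447, 0.0253]
tcp_rot: [[0.0, 1.0, 0.0], [1.0, -0.0, -0.001], [-0.001, 0.0, -1.0]]
ft_force: [0.5, -6.2, 4.3]
opening: 0.0297
grasp_force: 30.0
```

Call:
{"fn": "send_rows", "kwargs": {"plan": [[[0.05, 0, 0], [0, 0, 0]], [[0.1, 0, 0], [0, 0, 0]], [[0.15, 0, 0], [0, 0, 0]], [[0.2, 0, 0], [0, 0, 0]], [[0.25, 0, 0], [0, 0, 0]], [[0.25, 0, 0], [0, 0, 0]]]}}

```text
time: 15.78
position: [0.5238, 0.0472, 0.0254]
tcp_rot: [[0.0, 1.0, 0.0], [1.0, -0.0, -0.001], [-0.001, 0.0, -1.0]]
ft_force: [0.4, -5.4, 4.0]
opening: 0.0298
grasp_force: 30.0
```

Call:
{"fn": "send_rows", "kwargs": {"plan": [[[0.05, 0, 0], [0, 0, 0]], [[0.1, 0, 0], [0, 0, 0]], [[0.15, 0, 0], [0, 0, 0]], [[0.2, 0, 0], [0, 0, 0]], [[0.25, 0, 0], [0, 0, 0]], [[0.25, 0, 0], [0, 0, 0]]]}}

```text
time: 16.28
position: [0.5238, 0.0497, 0.0253]
tcp_rot: [[0.001, 1.0, 0.0], [1.0, -0.001, -0.001], [-0.001, 0.0, -1.0]]
ft_force: [0.2, -6.3, 3.4]
opening: 0.0297
grasp_force: 30.0
```

Call:
{"fn": "send_rows", "kwargs": {"plan": [[[0.05, 0, 0], [0, 0, 0]], [[0.1, 0, 0], [0, 0, 0]], [[0.15, 0, 0], [0, 0, 0]], [[0.2, 0, 0], [0, 0, 0]], [[0.25, 0, 0], [0, 0, 0]], [[0.25, 0, 0], [0, 0, 0]]]}}

```text
time: 16.78
position: [0.5238, 0.0522, 0.0254]
tcp_rot: [[0.0, 1.0, 0.0], [1.0, -0.0, -0.001], [-0.001, 0.0, -1.0]]
ft_force: [-0.2, -5.8, 4.0]
opening: 0.0297
grasp_force: 30.0
```

Call:
{"fn": "send_rows", "kwargs": {"plan": [[[0.05, 0, 0], [0, 0, 0]], [[0.1, 0, 0], [0, 0, 0]], [[0.15, 0, 0], [0, 0, 0]], [[0.2, 0, 0], [0, 0, 0]], [[0.25, 0, 0], [0, 0, 0]], [[0.25, 0, 0], [0, 0, 0]]]}}

```text
time: 17.28
position: [0.5238, 0.0547, 0.0253]
tcp_rot: [[0.0, 1.0, 0.0], [1.0, -0.0, -0.001], [-0.001, 0.0, -1.0]]
ft_force: [-0.3, -6.4, 3.5]
opening: 0.0298
grasp_force: 30.0
```

Call:
{"fn": "send_rows", "kwargs": {"plan": [[[0.05, 0, 0], [0, 0, 0]], [[0.1, 0, 0], [0, 0, 0]], [[0.15, 0, 0], [0, 0, 0]], [[0.2, 0, 0], [0, 0, 0]], [[0.25, 0, 0], [0, 0, 0]], [[0.25, 0, 0], [0, 0, 0]]]}}

```text
time: 17.78
position: [0.5238, 0.0572, 0.0254]
tcp_rot: [[0.0, 1.0, 0.0], [1.0, -0.0, -0.001], [-0.001, 0.0, -1.0]]
ft_force: [-0.4, -6.4, 4.4]
opening: 0.0298
grasp_force: 30.0
```

Call:
{"fn": "send_rows", "kwargs": {"plan": [[[0.05, 0, 0], [0, 0, 0]], [[0.1, 0, 0], [0, 0, 0]], [[0.15, 0, 0], [0, 0, 0]], [[0.2, 0, 0], [0, 0, 0]], [[0.25, 0, 0], [0, 0, 0]], [[0.25, 0, 0], [0, 0, 0]]]}}

```text
time: 18.28
position: [0.5238, 0.0597, 0.0253]
tcp_rot: [[0.0, 1.0, 0.0], [1.0, -0.0, -0.001], [-0.001, 0.0, -1.0]]
ft_force: [-0.7, -4.7, 3.6]
opening: 0.0303
grasp_force: 30.0
```

Call:
{"fn": "send_rows", "kwargs": {"plan": [[[0.05, 0, 0], [0, 0, 0]], [[0.1, 0, 0], [0, 0, 0]], [[0.15, 0, 0], [0, 0, 0]], [[0.2, 0, 0], [0, 0, 0]], [[0.25, 0, 0], [0, 0, 0]], [[0.25, 0, 0], [0, 0, 0]]]}}

```text
time: 18.78
position: [0.5238, 0.0622, 0.0253]
tcp_rot: [[0.0, 1.0, 0.0], [1.0, -0.0, -0.001], [-0.001, 0.0, -1.0]]
ft_force: [-0.1, -6.7, 4.0]
opening: 0.0297
grasp_force: 30.0
```

Call:
{"fn": "send_rows", "kwargs": {"plan": [[[0.05, 0, 0], [0, 0, 0]], [[0.1, 0, 0], [0, 0, 0]], [[0.15, 0, 0], [0, 0, 0]], [[0.2, 0, 0], [0, 0, 0]], [[0.2, 0, 0], [0, 0, 0]]]}}

```text
time: 19.2
position: [0.5238, 0.064, 0.0254]
tcp_rot: [[0.0, 1.0, 0.0], [1.0, -0.0, -0.001], [-0.001, 0.0, -1.0]]
ft_force: [-0.9, -7.5, 2.7]
opening: 0.0301
grasp_force: 30.0
```

Call:
{"fn": "send_rows", "kwargs": {"plan": [[[0.03, 0, 0], [0, 0, 0]], [[0.06, 0, 0], [0, 0, 0]], [[0.06, 0, 0], [0, 0, 0]]]}}

```text
time: 19.45
position: [0.5238, 0.0645, 0.0253]
tcp_rot: [[0.0, 1.0, 0.0], [1.0, -0.0, -0.002], [-0.002, 0.0, -1.0]]
ft_force: [0.3, -6.8, 3.9]
opening: 0.0297
grasp_force: 30.0
```

Call:
{"fn": "send_rows", "kwargs": {"plan": [[[0.03, 0, 0], [0, 0, 0]], [[0.06, 0, 0], [0, 0, 0]], [[0.06, 0, 0], [0, 0, 0]]]}}

```text
time: 19.7
position: [0.5238, 0.065, 0.0253]
tcp_rot: [[0.0, 1.0, 0.0], [1.0, -0.0, -0.002], [-0.002, 0.0, -1.0]]
ft_force: [-0.5, -8.0, 4.4]
opening: 0.0296
grasp_force: 30.0
```

```bash
python3 -c "
from h import *
s=robot.sense();print(s['position'],s['ft_force'],s['joint_torque'])"
```

```text
[0.5238 0.065  0.0253] [-0.4503 -8.0065  4.3668] [  4.3045 -41.7471 -23.2303   1.7619   0.2102   0.0095]
```

Call:
{"fn": "send_rows", "kwargs": {"plan": [[[0.03, 0, 0], [0, 0, 0]], [[0.06, 0, 0], [0, 0, 0]], [[0.06, 0, 0], [0, 0, 0]]]}}

```text
time: 19.95
position: [0.5238, 0.0655, 0.0253]
tcp_rot: [[0.0, 1.0, 0.0], [1.0, -0.0, -0.002], [-0.002, 0.0, -1.0]]
ft_force: [-0.3, -8.4, 2.9]
opening: 0.0296
grasp_force: 30.0
```

Call:
{"fn": "send_rows", "kwargs": {"plan": [[[0.03, 0, 0], [0, 0, 0]], [[0.06, 0, 0], [0, 0, 0]], [[0.06, 0, 0], [0, 0, 0]]]}}

```text
time: 20.2
position: [0.5238, 0.066, 0.0253]
tcp_rot: [[0.0, 1.0, 0.0], [1.0, -0.0, -0.002], [-0.002, 0.0, -1.0]]
ft_force: [-0.4, -9.3, 4.4]
opening: 0.0299
grasp_force: 30.0
```

Call:
{"fn": "send_rows", "kwargs": {"plan": [[[0, 0, 0], [0, 0, 0]]]}}

```text
time: 20.28
position: [0.5238, 0.066, 0.0253]
tcp_rot: [[0.0, 1.0, 0.0], [1.0, -0.0, -0.002], [-0.002, 0.0, -1.0]]
ft_force: [-0.4, -9.8, 3.8]
opening: 0.0297
grasp_force: 30.0
```

Call:
{"fn": "send_rows", "kwargs": {"plan": [[[0, 0, 0], [0, 0, 0]]]}}

```text
time: 20.37
position: [0.5238, 0.066, 0.0253]
tcp_rot: [[0.0, 1.0, 0.0], [1.0, -0.0, -0.002], [-0.002, 0.0, -1.0]]
ft_force: [0.2, -9.7, 2.6]
opening: 0.0299
grasp_force: 30.0
```

Call:
{"fn": "send_rows", "kwargs": {"plan": [[[0, 0, 0], [0, 0, 0]]]}}

```text
time: 20.45
position: [0.5238, 0.066, 0.0253]
tcp_rot: [[0.0, 1.0, 0.0], [1.0, -0.0, -0.002], [-0.002, 0.0, -1.0]]
ft_force: [0.2, -8.2, 2.9]
opening: 0.0302
grasp_force: 30.0
```

Push has climbed about 3 N above the 6 N plateau, which I estimate as a nip of about 5 N. I ease off and let go.

Call:
{"fn": "send_rows", "kwargs": {"plan": [[[-0.07, 0, 0], [0, 0, 0]], [[-0.15, 0, 0], [0, 0, 0]], [[-0.15, 0, 0], [0, 0, 0]]]}}

```text
time: 20.7
position: [0.5238, 0.0659, 0.0253]
tcp_rot: [[0.001, 1.0, 0.0], [1.0, -0.001, 0.0], [0.0, 0.0, -1.0]]
ft_force: [0.6, -0.7, 3.3]
opening: 0.0298
grasp_force: 30.0
```

Call:
{"fn": "send_rows", "kwargs": {"plan": [[[0, 0, 0], [0, 0, 0]], [[0, 0, 0], [0, 0, 0]], [[0, 0, 0], [0, 0, 0]], [[0, 0, 0], [0, 0, 0]]], "grip": 0.6}}

```text
time: 21.03
position: [0.5231, 0.0658, 0.0248]
tcp_rot: [[0.0, 1.0, -0.001], [1.0, -0.0, 0.0], [0.0, -0.001, -1.0]]
ft_force: [-0.2, 0.2, -1.0]
opening: 0.0524
grasp_force: 0.0
```

Call:
{"fn": "send_rows", "kwargs": {"plan": [[[0, 0, -0.5], [0, 0, 0]], [[0, 0, -2], [0, 0, 0]], [[-1, 0, -4], [0, 0, 0]], [[-4, 0, -7], [0, 0, 0]], [[-7, 0, -10], [0, 0, 0]], [[-10, 0, -13], [0, 0, 0]], [[-10, 0, -15], [0, 0, 0]], [[-10, 0, -15], [0, 0, 0]]]}}

```text
time: 21.7
position: [0.5266, -0.0371, 0.1809]
tcp_rot: [[0.003, 1.0, 0.009], [1.0, -0.003, -0.003], [-0.003, 0.009, -1.0]]
ft_force: [0.8, 0.0, 1.0]
opening: 0.0529
grasp_force: 0.0
```

```bash
python3 -c "
from h import *
s=robot.sense();print(s['position'],s['ft_force'],s['opening'])
snap('wrist','w8')"
```

```text
[ 0.5266 -0.0371  0.1809] [0.8327 0.0182 0.9997] 0.052911827754978415
```

View pics/w8.png

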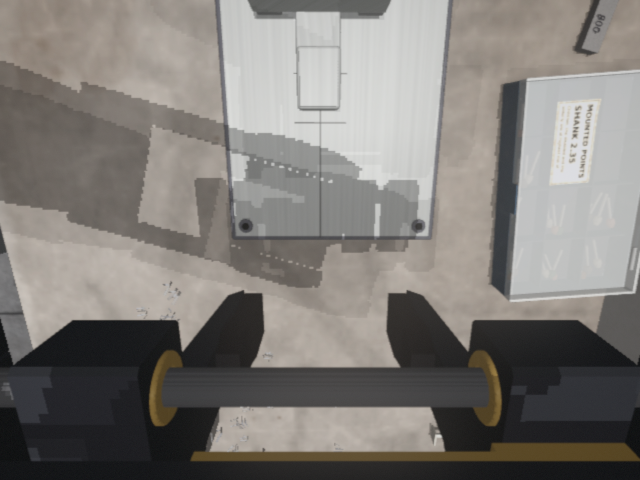

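The wedge is in under the plate and straight (heel at columns 297–342), the gripper is clear, and the plate is resting up on the wedge. Handing in.

```bash
python3 -c "
from h import *
print(robot.close_job())"
```

```text
the job is handed in; nothing more can be done
None
```

I swung the gauge arm in to its stop and pushed the wedge in until the plate was lightly nipped (about 5 N, estimated from the push force); I then let go and handed the job in at about 22 s, with no verdict returned.

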